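Fit the ice shaver's blade and set its gap

ROBOT

A 6-joint arm with a two-finger parallel gripper is mounted at the origin on the work surface. World frame = base frame: x ahead of the robot, y to its left, z up, the work surface at z = 0. Lengths are in m, angles in rad, forces in N, time in s.
With the tool pointing down it reaches from about 0.325 to 0.9 m from the base axis. Payload 6.1 kg.
Tool frame: the origin (TCP) lies midway between the tips of the shut fingers; the grasp point (between the pads) lies r.grip_depth behind it (r.grip_depth is the distance from the TCP to the grasp point, in m); z points along the fingers, y is the direction in which the jaws open and shut (so a half turn about z gives the same grasp; the last joint's range is limited). The gripper opens to 85 mm and grips with 20 to 120 N. Pads are 22 mm wide; open, the fingers measure 114 mm over their backs; the gripper's body (76 mm by 85 mm) begins 54 mm behind the grasp point. The pads swing forward as they close: fully open they stand 13 mm farther back than shut.
Start: joints at [-1.465, 0.22, 1.526, -0, 1.395, -0.126], TCP at [0.144, -0.608, 0.231] pointing down, gripper open.
Joint ranges: [-2.98, 2.98], [-0.91, 2.08], [0.09, 2.57], [-1.24, 4.39], [0.2, 2.65], [-2.68, 2.68]. Speed limits (rad/s): [2.57, 2.57, 3.01, 3.14, 3.14, 3.14].

INTERFACE

Orientations are given as a unit quaternion [x, y, z, w].
In Python, from plant import r, optics gives the robot as it stands.
- The arm moves only by the shell command python3 -m inch 'ROWS'. ROWS is text: rows parted by semicolons, each of 7 numbers parted by spaces: the shift along the tool's x, y, z in mm, then the turn, a rotation vector about the tool's x, y, z in rad, then the closure in counts, from 0 (fully open) to 255 (shut). A call has 1 to 12 rows; each row is the pose to reach, as a shift and turn from the pose commanded when the call began, along the tool's axes at that moment; what a row does not reach only later rows make up. A row lasts 1/10 s, in which the tool goes at most 50 mm and 8.59 degrees, less where a joint would pass 70% of its speed; a pose out of reach is approached as far as the arm can. A call with a gripper value outside its range is refused whole. The fingers move at their own pace and stop on an object; the grip force is fixed at half the most. Time passes only in rows, so rows that repeat a pose let the fingers close. It gives the time, the measured TCP pose, the force and the opening at its end, in the units of the state.
- r.observe(): the state, without advancing time (a new reading comes with each control period).
- optics.grab_frame(name): name is "scene" or "side" or "wrist"; returns a dict with "img" (480x640x3 uint8, red, green, blue), "depth" (480x640 float32, m along the optical axis (not along the pixel's ray), 0 where there is no reading), "camera_matrix" (3x3 intrinsics, pixels), "k1" (the pictures are not rectified: a ray, as slopes to the right and down, at radius r is drawn at 1 + k1 r^2 times it, then the intrinsics apply), "origin" and "attitude" of the camera in the world; the wrist camera has in their place "tool_from_camera" (4x4, takes a point from camera to tool coordinates, whose origin is the TCP and whose axes are the flange's). Camera axes: x right, y down, z forward; pixel columns grow to the right and rows downward; lengths in m; the calibration is good to about 2 mm. A picture is of the moment at which its call begins: read the wrist's pose just before it.
- r.close_job(): hands the job in, once; it reports no verdict.
The state is a dict: "time_s": time; "qpos": joint angles; "qvel": joint speeds; "effort": joint torques, N m; "tool_pos": TCP position; "tool_rot": TCP orientation; "contact_force": force on the tool from outside, world axes, zero at the start; "torque": the same for the moment, N m; "width": finger opening in m.
Only numpy, scipy, OpenCV 4.12 (cv2) and the standard library are available. Lean on these libraries where they do the work, as an engineer would, in place of code of your own. Each camera call takes 0.05 s, during which the arm holds its last target. There are 200 camera calls.

TASK

Lay the blade flat in the red ice shaver's bed, with its notch over the brass pin and its cutting edge towards the drum. Then turn the black gap ring on top of the drum clockwise until it stops (drum touching blade), and back it off two clicks, that is two marks of the white scale round the drum. Leave the blade lying in place and do not disturb the tumblers or the muddler.

Things in the scene. Friction and masses are not known exactly. Their poses are not given: they have to be found in the camera images.
- shaver: Ice shaver fixed to the trolley (it does not move). Dark base 130 x 310 x 20 mm; origin at the centre of its underside, on the trolley top (z = 0). On its +y half is the flat aluminium blade bed, top 40 mm above the trolley; on its -y half a red drum, 112 mm across at its shoulder, which is 115 mm above the trolley, its axis at x 0, y -85 mm; a red throat 85 mm high between drum and bed ends at y -12 mm, and a small crank stands out of the drum at +x, 75 mm high or lower.
- bed_pin (a point): Foot of the brass locating pin, at the level of the bed's surface; 0, +118, +40 mm in the shaver's frame, axes parallel to the shaver's. The pin is 8 mm thick and stands 14 mm above the bed. Two low lips, 5 mm high, run along y beside the bed at x +-34 to +-42 mm (68 mm apart); the seated blade lies between them, its centre 53 mm to -y of the pin and its +x axis along the shaver's +y.
- blade_mid (a point): Centre of the loose blade (200 g), half-way up (16.5 mm above its underside). Steel plate 130 (x) x 56 (y) x 5 mm, cutting edge (black bevel) at its -x end, notch at its +x end. On top, centred, is a blue grip rib 70 mm long (along x), 16 mm thick (y), reaching from 5 to 33 mm above the underside: take it by the rib from above. It starts flat on a cork mat, underside 4 mm above the trolley.
- blade_notch (a point): Point of the blade where the pin should stand, at underside level: 53 mm from the blade's centre along its +x, half-way into the notch. The notch is 14 mm wide (y) and 24 mm deep, open at the +x end, closed at 41 mm from the centre.
- ring_mid (a point): Centre of the black gap ring, half-way up, 128 mm above the trolley, on the drum's axis. The ring is oval, 86 mm along its own x, with two flat parallel sides 46 mm apart (facing its +-y) and about 40 mm long, 26 mm high (115 to 141 mm above the trolley). An orange pointer lies on its +x lobe; its axes turn with it.
- ring_part (a joint): Angle of the gap ring, rad, growing counter-clockwise seen from above. 0: hard stop, drum touching the blade, pointer at the yellow mark (shaver's +x). At angle a the ring's +x points a counter-clockwise of the shaver's +x. White marks every click, 0.4 rad: two clicks back from the stop is 0.8. No felt detents; about 0.1 N m of friction holds it where it is left; the other stop is at 2.1.
- tumbler_a_mid (a point): Centre (half-way up) of the loose green glass tumbler, 74 mm across, 95 mm high; leave alone.
- tumbler_b_mid (a point): Centre (half-way up) of the loose amber glass tumbler, 74 mm across, 95 mm high; leave alone.
- muddler_mid (a point): Centre of the loose wooden muddler lying along its x axis, 170 mm long, 36 mm thick; leave alone.
There are look-alikes about, which are no part of the job. Of the things like the part that bears blade_mid, leave any that is pink; of the rest the smaller one is meant.

How it is judged:
By the outcome, as a careful person would: the job done as asked, in the order asked, and still so for the second after the job is handed in, with the robot touching nothing.
It also fails if it takes over 61 s, if anything falls off the work surface, if the arm or the gripper's body presses on something with over 40 N, if the wrist force passes 120 N, or if a joint passes its speed limit or range.

## Working session

There is one attempt and no reset: what is moved stays moved. The work goes in short steps, Python scripts to look and compute and a shell command to move; the robot and the scene stay as the last step left them, time stands still between calls to the robot, and variables do not carry over. Pictures are saved under pics/ and viewed, about 8 in all and at most 12, crops included, and the job is handed in when it is done.

```bash
ls; mkdir -p pics; cat > h.py <<'E'
import numpy as np, cv2, pickle
from scipy.spatial.transform import Rotation as R
from plant import r, optics
def grab(n):
    s=r.observe(); f=optics.grab_frame(n)
    if n=="wrist":
        T=np.eye(4); T[:3,:3]=R.from_quat(s["tool_rot"]).as_matrix(); T[:3,3]=s["tool_pos"]
        C=T@np.array(f["tool_from_camera"])
    else:
        C=np.eye(4); a=np.array(f["attitude"],float)
        C[:3,:3]=a if a.shape==(3,3) else R.from_quat(a).as_matrix(); C[:3,3]=f["origin"]
    f["C"]=C; return f
def rays(f,px):
    px=np.array(px,float).reshape(-1,1,2)
    u=cv2.undistortPoints(px,np.array(f["camera_matrix"],float),np.array([f["k1"],0,0,0.]),
      None,None,None)[:,0] if 0 else cv2.undistortPointsIter(px,np.array(f["camera_matrix"],float),np.array([f["k1"],0,0,0.]),None,None,(3,100,1e-10))[:,0]
    return np.c_[u,np.ones(len(u))]
def plane(f,px,z):
    d=rays(f,px)@f["C"][:3,:3].T; o=f["C"][:3,3]
    return o+d*((z-o[2])/d[:,2])[:,None]
def deep(f,px):
    px=np.array(px,int).reshape(-1,2); d=f["depth"][px[:,1],px[:,0]]
    return (rays(f,px)*d[:,None])@f["C"][:3,:3].T+f["C"][:3,3]
def proj(f,P):
    p=(np.array(P,float).reshape(-1,3)-f["C"][:3,3])@f["C"][:3,:3]
    return cv2.projectPoints(p,np.zeros(3),np.zeros(3),np.array(f["camera_matrix"],float),np.array([f["k1"],0,0,0.]))[0][:,0]
E
python3 - <<'E'
from h import *
s=r.observe(); print(s, r.grip_depth)
for n in ["scene","side","wrist"]:
    f=grab(n); pickle.dump(f,open(f"{n}0.pkl","wb")); cv2.imwrite(f"pics/{n}0.png",f["img"][:,:,::-1]); print(n,f["k1"],f["C"].round(3).tolist(),np.array(f["camera_matrix"]).tolist())
E
```

```text
pics
{'time_s': 0.0, 'qpos': array([-1.46508498e+00,  2.21234070e-01,  1.52761909e+00, -3.69419806e-06,
        1.39470073e+00, -1.26078862e-01]), 'qvel': array([-2.58851509e-05, -4.65929160e-04,  1.66031851e-03, -7.26495729e-04,
       -4.39130554e-04, -1.68263977e-04]), 'effort': array([-2.68723401e-03, -4.96905828e+01, -3.89394128e+01, -5.47042946e-04,
        1.11700175e-02, -2.07230823e-05]), 'tool_pos': array([ 0.14351827, -0.60767275,  0.2301901 ]), 'tool_rot': array([ 9.93291161e-01,  1.15636102e-01,  8.16807656e-06, -9.80585135e-04]), 'contact_force': array([-0.50701286, -0.58873244, -0.62341186]), 'torque': array([-0.01395542,  0.08364443,  0.02913451]), 'width': 0.08517546190613133} 0.0187
scene 0.0294987090402379 [[0.303, 0.743, -0.597, 1.298], [0.953, -0.234, 0.192, -0.313], [0.003, -0.627, -0.779, 1.093], [0.0, 0.0, 0.0, 1.0]] [[576.8727337109885, 0.0, 319.9503860821604], [0.0, 576.8727337109885, 236.06784197952723], [0.0, 0.0, 1.0]]
side 0.006827901389489432 [[-0.924, -0.26, 0.28, 0.193], [-0.382, 0.603, -0.7, 0.706], [0.013, -0.754, -0.657, 0.841], [0.0, 0.0, 0.0, 1.0]] [[482.5154044903688, 0.0, 323.13764575652044], [0.0, 482.5154044903688, 231.22943149500696], [0.0, 0.0, 1.0]]
wrist -0.060799128653020416 [[0.23, -0.936, -0.266, 0.211], [-0.973, -0.222, -0.061, -0.591], [-0.002, 0.273, -0.962, 0.374], [0.0, 0.0, 0.0, 1.0]] [[432.49562003197855, 0.0, 314.7020306301949], [0.0, 432.49562003197855, 233.66039385196865], [0.0, 0.0, 1.0]]
```

View pics/scene0.png

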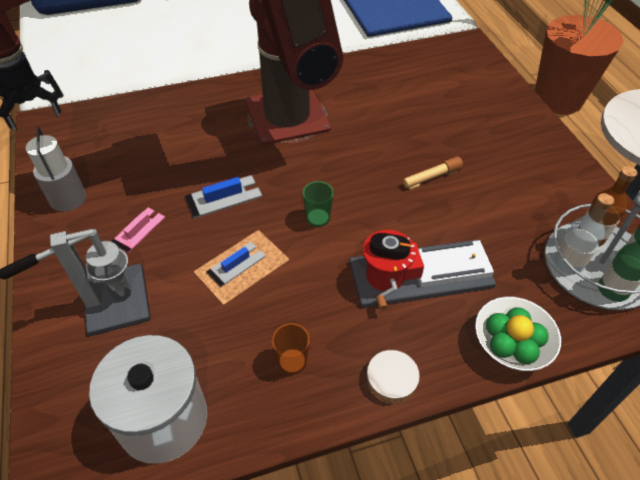

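View pics/side0.png

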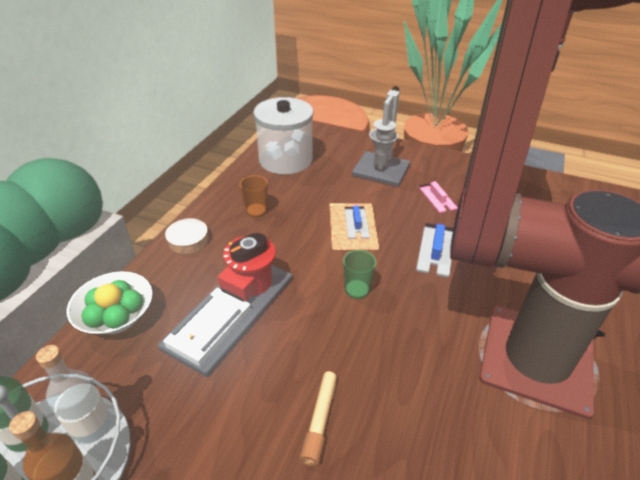

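The scene view shows the target blade, the smaller blue-ribbed one, on the cork mat at about (235,262). The larger decoy is at (223,190) and the pink one at (140,228). The shaver drum is at (393,255), with the bed and pin to its right around (470,258). The tumblers are at (318,203) and (290,348). The side view agrees.

```bash
cat > m.py <<'E'
from h import *
F={n:pickle.load(open(n+"0.pkl","rb")) for n in ["scene","side"]}
def comps(m,amin=40):
    n,l,st,c=cv2.connectedComponentsWithStats(m.astype(np.uint8)); return [(l==i,st[i],c[i]) for i in range(1,n) if st[i][4]>=amin]
for n,f in F.items():
    h=cv2.cvtColor(f["img"],cv2.COLOR_RGB2HSV); H,S,V=[h[...,i].astype(int) for i in range(3)]
    print(n)
    for m,st,c in comps((H>105)&(H<125)&(S>150)&(V>60)):
        ys,xs=np.nonzero(m); P=deep(f,np.c_[xs,ys])
        print(" blue",c.round(),st[4],np.median(P,0).round(3),P[:,2].max().round(3))
    for nm,m in [("red",((H<5)|(H>175))&(S>200)&(V>110)),("white",(S<40)&(V>170)),("green",(H>50)&(H<85)&(S>120)),("amber",(H>8)&(H<18)&(S>220))]:
        for m2,st,c in comps(m,120):
            ys,xs=np.nonzero(m2); P=deep(f,np.c_[xs,ys]); print(" ",nm,c.round(),st[4],np.median(P,0).round(3))
a=F["scene"]["img"][215:315,185:305]; b=F["scene"]["img"][220:320,340:500]; c=F["side"]["img"][195:255,320:390]; d=F["side"]["img"][225:375,155:300]
z=lambda i,w,h:cv2.resize(i,(w,h),interpolation=cv2.INTER_CUBIC)
o=np.zeros((600,800,3),np.uint8); o[:250,:300]=z(a,300,250); o[:300,310:790]=z(b,480,300); o[310:550,:280]=z(c,280,240); o[305:600,310:595]=z(d,285,295)
cv2.imwrite("pics/crops.png",o[:,:,::-1])
E
python3 m.py
```

```text
scene
 blue [222. 189.] 563 [ 0.271 -0.24   0.04 ] 1.093
 blue [235. 259.] 288 [ 0.49  -0.257  0.034] 1.093
  red [391. 256.] 830 [0.653 0.05  0.115]
  white [141.  45.] 18228 [-0.988 -0.372 -0.308]
  white [383.  31.] 1935 [-0.74   0.552 -0.311]
  white [455.  10.] 354 [-0.846  1.015 -0.308]
  white [625. 120.] 1758 [ 0.067  1.222 -0.268]
  white [ 35. 104.] 235 [-0.723 -0.799 -0.317]
  white [ 48. 147.] 126 [ 0.164 -0.601  0.183]
  white [225. 200.] 545 [ 0.283 -0.24   0.007]
  white [ 65. 237.] 218 [ 0.501 -0.567  0.24 ]
  white [454. 261.] 1729 [0.651 0.213 0.04 ]
  white [105. 256.] 318 [ 0.51  -0.503  0.168]
  white [238. 267.] 387 [ 0.496 -0.253  0.009]
  white [569. 281.] 194 [0.765 0.443 0.021]
  white [622. 301.] 139 [0.847 0.524 0.021]
  white [519. 324.] 1758 [0.832 0.278 0.048]
  white [142. 383.] 6922 [ 0.81  -0.468  0.172]
  white [393. 374.] 1913 [ 0.862 -0.019  0.033]
  green [318. 216.] 257 [ 0.433 -0.041  0.043]
  green [515. 338.] 1730 [0.881 0.231 0.061]
side
 blue [438. 238.] 167 [ 0.261 -0.233  0.045] 0.049
  white [123.  89.] 44836 [ 1.829 -0.844 -0.132]
  white [282. 112.] 1169 [ 0.791 -0.455  0.17 ]
  white [382. 126.] 186 [ 0.506 -0.51   0.166]
  white [277. 148.] 1573 [ 0.781 -0.39   0.09 ]
  white [356. 224.] 417 [ 0.479 -0.242  0.008]
  white [186. 232.] 870 [ 0.857 -0.017  0.032]
  white [434. 253.] 962 [ 0.268 -0.214  0.006]
  white [106. 299.] 1804 [0.889 0.235 0.045]
  white [582. 302.] 206 [-0.006  0.064  0.24 ]
  white [205. 326.] 2693 [0.645 0.224 0.04 ]
  white [ 67. 407.] 1592 [0.704 0.496 0.143]
  white [104. 438.] 643 [0.672 0.491 0.024]
  white [  9. 447.] 506 [0.797 0.559 0.022]
```

View pics/crops.png

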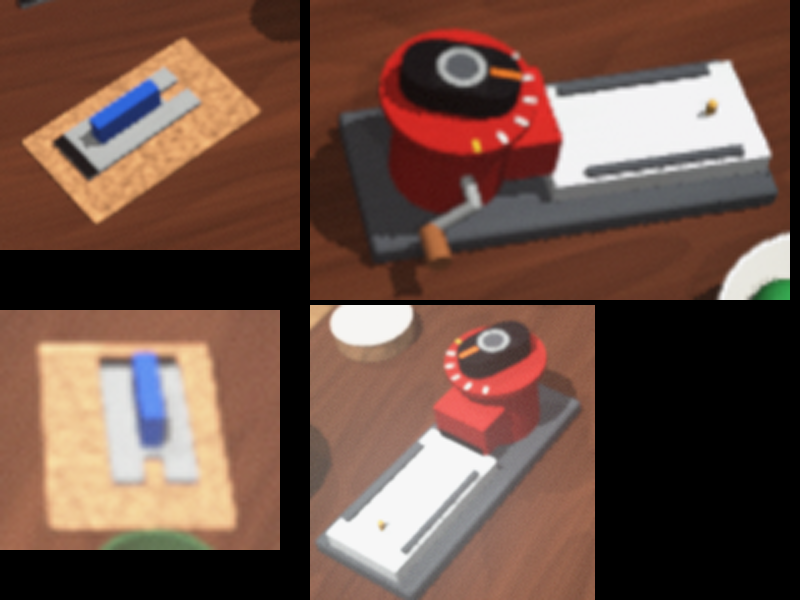

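```bash
cat > m2.py <<'E'
from h import *
F={n:pickle.load(open(n+"0.pkl","rb")) for n in ["scene","side"]}
S,D=F["scene"],F["side"]
sc=lambda x,y:(340+(x-310)/3+-.33,220+y/3-.33)
sd=lambda x,y:(155+(x-310)/1.966-.25,225+(y-305)/1.966-.25)
bl=lambda x,y:(185+x/2.5-.3,215+y/2.5-.3)
bd=lambda x,y:(320+x/4-.4,195+(y-310)/4-.4)
pr=lambda *a:print(*[x.round(4).tolist() if hasattr(x,'round') else x for x in a])
pr("pin",plane(S,sc(709,111),.04),plane(D,sd(383,528),.04))
pr("pintop",plane(S,sc(713,103),.054),plane(D,sd(382,523),.054))
pr("disc",plane(S,sc(462,67),.143),plane(D,sd(492,340),.143))
for nm,f,g,pts in [("sc",S,sc,[(732,62),(770,157),(556,190)]),("sd",D,sd,[(327,541),(401,574),(497,460),(427,430)])]:
    pr("bed",nm,*[plane(f,g(*p),.04)[0] for p in pts])
pr("blade scene bevel corners, tines",*[plane(S,bl(*p),.009)[0] for p in [(62,137),(101,165),(198,97),(175,75)]])
pr("blade side: bevel l,r, tines",*[plane(D,bd(*p),.009)[0] for p in [(101,362),(176,361),(197,476),(112,481)]])
for f,n in [(S,"S"),(D,"D")]:
    h=cv2.cvtColor(f["img"],cv2.COLOR_RGB2HSV)
    for lo in ((100,110,120),):
        m=cv2.inRange(h,lo,(125,255,255)); c,_=cv2.findContours(m,cv2.RETR_EXTERNAL,cv2.CHAIN_APPROX_NONE)
        for k in c:
            if cv2.contourArea(k)>60:
                P=plane(f,k[:,0],.037)[:,:2]; q=cv2.minAreaRect((P*1000).astype(np.float32)); pr(n,"rib",np.array(q[0]),np.array(q[1]),round(q[2],1))
E
python3 m2.py
```

```text
pin [[0.6525, 0.2609, 0.04]] [[0.6525, 0.258, 0.04]]
pintop [[0.6552, 0.2596, 0.054]] [[0.6489, 0.2611, 0.054]]
disc [[0.6292, 0.0582, 0.143]] [[0.6265, 0.0599, 0.143]]
bed sc [0.615, 0.2998, 0.04] [0.7046, 0.2843, 0.04] [0.6841, 0.1208, 0.04]
bed sd [0.6951, 0.2933, 0.04] [0.6052, 0.2972, 0.04] [0.5897, 0.1333, 0.04] [0.6836, 0.1255, 0.04]
blade scene bevel corners, tines [0.4843, -0.317, 0.009] [0.5258, -0.2893, 0.009] [0.4772, -0.1865, 0.009] [0.4451, -0.2009, 0.009]
blade side: bevel l,r, tines [0.5316, -0.2979, 0.009] [0.4839, -0.3198, 0.009] [0.4322, -0.2106, 0.009] [0.4813, -0.1841, 0.009]
S rib [486.7297, -256.1135] [16.1585, 69.8608] 24.7
S rib [255.1405, -240.275] [25.3401, 98.0258] 6.5
S rib [-384.8446, 510.5776] [299.0003, 205.3493] 89.6
D rib [260.0035, -231.4109] [21.2906, 131.4667] 7.0
D rib [478.399, -242.2953] [15.3668, 87.393] 25.3
```

```bash
python3 -m inch '0 0 -90 0 0 0 0;0 0 -90 0 0 0 0;410 -269 -60 0 0 -1.775 0;410 -269 -60 0 0 -1.775 0;410 -269 -60 0 0 -1.775 0;410 -269 -60 0 0 -1.775 0;410 -269 -60 0 0 -1.775 0;410 -269 -60 0 0 -1.775 0;410 -269 -60 0 0 -1.775 0;410 -269 -60 0 0 -1.775 0;410 -269 -60 0 0 -1.775 0;410 -269 -60 0 0 -1.775 0'
cat >> h.py <<'E'
def plan(p,head,down=True):
    """rows' shift (mm) and turn from present pose to TCP p, tool x at heading (deg), pointing down"""
    s=r.observe(); A=R.from_quat(s["tool_rot"]); h=np.radians(head)
    B=R.from_matrix(np.array([[np.cos(h),np.sin(h),0],[np.sin(h),-np.cos(h),0],[0,0,-1]]))
    t=A.inv().apply(np.array(p)-s["tool_pos"])*1000; w=(A.inv()*B).as_rotvec()
    x=A.as_matrix()[:,0]
    print("at",s["tool_pos"].round(4),"head",np.degrees(np.arctan2(x[1],x[0])).round(2),"shift",t.round(1),"turn",w.round(4),"t",round(s["time_s"],2),"F",s["contact_force"].round(1),"w",round(s["width"],4))
E
python3 - <<'E'
from h import *
plan([.481,-.252,.27],115)
f=grab("wrist"); pickle.dump(f,open("w1.pkl","wb")); cv2.imwrite("pics/w1.png",f["img"][:,:,::-1])
E
```

```text
time_s: 1.35
tool_pos: [0.4821, -0.2499, 0.291]
tool_rot: [0.645, 0.764, 0.0, -0.0]
contact_force: [0.4, -0.4, 1.0]
width: 0.0855
at [ 0.4821 -0.2499  0.291 ] head 99.64 shift [-1.9 -1.4 21. ] turn [ 1.000e-04 -4.000e-04 -2.681e-01] t 1.35 F [ 0.4 -0.4  1. ] w 0.0855
```

View pics/w1.png

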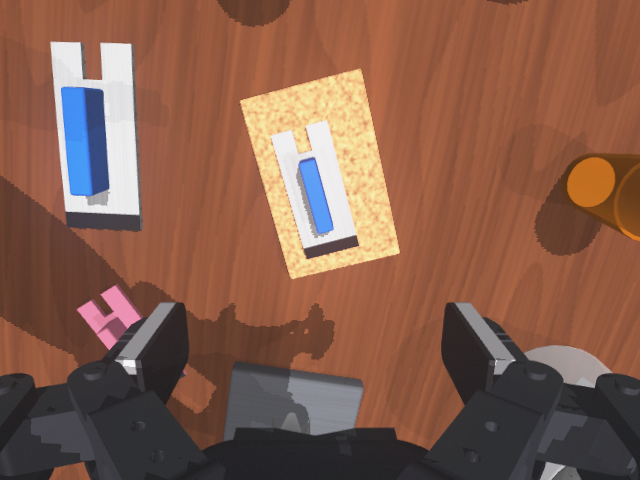

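The wrist view shows the mat blade at about (315,195). Its notch is at the top (~(305,140)) and its bevel at the bottom (~(330,245)).

```bash
cat > m3.py <<'E'
from h import *
import sys
f=pickle.load(open(sys.argv[1],"rb")); h=cv2.cvtColor(f["img"],cv2.COLOR_RGB2HSV)
roi=np.zeros((480,640),np.uint8); x0,x1,y0,y1=map(int,sys.argv[2:6]); roi[y0:y1,x0:x1]=255
for nm,lo,hi,z in [("rib top",(105,100,180),(125,255,255),.037),("plate",(0,0,120),(180,40,255),.009)]:
    m=cv2.inRange(h,lo,hi)&roi; c=max(cv2.findContours(m,cv2.RETR_EXTERNAL,cv2.CHAIN_APPROX_NONE)[0],key=cv2.contourArea)
    q=cv2.minAreaRect((plane(f,c[:,0],z)[:,:2]*1000).astype(np.float32)); print(nm,np.round(q[0],1),np.round(q[1],1),round(q[2],2))
m=cv2.inRange(h,(0,0,0),(180,255,110))&roi
E
python3 m3.py w1.pkl 262 362 115 262
```

```text
rib top [ 484.5 -256. ] [16.  69.7] 24.93
plate [ 482.1 -251.3] [ 56.4 119. ] 24.88
```

```bash
python3 - <<'E'
from h import *
plan([.4845,-.2561,.0115],114.9)
E
```

```text
at [ 0.4851 -0.2456  0.2904] head 100.27 shift [-11.2  -3.3 278.9] turn [ 0.0032 -0.0033 -0.2554] t 1.4 F [ 0.9  4.5 -1.1] w 0.0858
```

```bash
python3 -m inch '-11 -3 200 0 0 -0.255 0;-11 -3 200 0 0 -0.255 0;-11 -3 200 0 0 -0.255 0;-11 -3 200 0 0 -0.255 0;-11 -3 200 0 0 -0.255 0;-11 -3 200 0 0 -0.255 0;-11 -3 200 0 0 -0.255 0;-11 -3 200 0 0 -0.255 0'
python3 - <<'E'
from h import *
plan([.4845,-.2561,.0115],114.9)
f=grab("wrist"); pickle.dump(f,open("w2.pkl","wb"))
E
python3 m3.py w2.pkl 100 540 0 330
```

```text
time_s: 2.2
tool_pos: [0.4817, -0.2652, 0.0949]
tool_rot: [0.546, 0.838, -0.0, 0.003]
contact_force: [0.1, -0.4, 0.9]
width: 0.0853
at [ 0.4817 -0.2652  0.0949] head 113.83 shift [ 7.6  6.  83.3] turn [ 0.0029  0.0052 -0.0186] t 2.2 F [ 0.1 -0.4  0.9] w 0.0853
rib top [ 484.5 -256.4] [15.5 69.4] 24.86
plate [ 482.1 -251.4] [ 56.3 118.6] 24.82
```

```bash
python3 -m inch '7.5 6 50 0.003 0.005 -0.019 0;7.5 6 50 0.003 0.005 -0.019 0;7.5 6 50 0.003 0.005 -0.019 0;7.5 6 50 0.003 0.005 -0.019 0'
python3 - <<'E'
from h import *
plan([.4845,-.2562,.0115],114.9)
E
```

```text
time_s: 2.65
tool_pos: [0.4834, -0.2555, 0.0437]
tool_rot: [0.538, 0.843, -0.0, -0.001]
contact_force: [-0.9, -0.3, 0.5]
width: 0.0854
at [ 0.4834 -0.2555  0.0437] head 114.91 shift [-1.1  0.7 32.2] turn [-0.0014 -0.0019  0.0003] t 2.65 F [-0.9 -0.3  0.5] w 0.0854
```

```bash
python3 -m inch '-1 0.7 32 0 0 0 0;-1 0.7 32 0 0 0 0;-1 0.7 32 0 0 0 0;-1 0.7 32 0 0 0 255;-1 0.7 32 0 0 0 255;-1 0.7 32 0 0 0 255;-1 0.7 32 0 0 0 255;-1 0.7 32 0 0 0 255;-1 0.7 32 0 0 0 255;-1 0.7 32 0 0 0 255;-1 0.7 32 0 0 0 255;-1 0.7 32 0 0 0 255'
python3 - <<'E'
from h import *
plan([.4845,-.2562,.0115],114.9)
E
```

```text
time_s: 3.85
tool_pos: [0.4834, -0.2551, 0.0098]
tool_rot: [0.538, 0.843, 0.0, -0.003]
contact_force: [-0.8, 0.4, 4.6]
width: 0.0143
at [ 0.4834 -0.2551  0.0098] head 114.92 shift [-1.5  0.6 -1.7] turn [-0.0025 -0.0044  0.0003] t 3.85 F [-0.8  0.4  4.6] w 0.0143
```

```bash
python3 -m inch '0 0 -180 0 0 0 255;0 0 -180 0 0 0 255;0 0 -180 0 0 0 255;0 0 -180 0 0 0 255;0 0 -180 0 0 0 255'
python3 - <<'E'
from h import *
plan([.641,.167,.190],83)
E
```

```text
time_s: 4.35
tool_pos: [0.4863, -0.2573, 0.1947]
tool_rot: [0.538, 0.843, -0.0, 0.002]
contact_force: [0.6, 0.0, -1.1]
width: 0.0147
at [ 0.4863 -0.2573  0.1947] head 114.93 shift [319.5 319.1   4.1] turn [0.0022 0.0026 0.5573] t 4.35 F [ 0.6  0.  -1.1] w 0.0147
```

```bash
python3 -m inch '320 319 4 0.002 0.003 0.557 255;320 319 4 0.002 0.003 0.557 255;320 319 4 0.002 0.003 0.557 255;320 319 4 0.002 0.003 0.557 255;320 319 4 0.002 0.003 0.557 255;320 319 4 0.002 0.003 0.557 255;320 319 4 0.002 0.003 0.557 255;320 319 4 0.002 0.003 0.557 255;320 319 4 0.002 0.003 0.557 255;320 319 4 0.002 0.003 0.557 255;320 319 4 0.002 0.003 0.557 255;320 319 4 0.002 0.003 0.557 255'
python3 -m inch '0 0 0 0 0 0 255;0 0 0 0 0 0 255;0 0 0 0 0 0 255'
python3 - <<'E'
from h import *
plan([.641,.167,.190],83)
f=grab("wrist"); pickle.dump(f,open("w3.pkl","wb")); cv2.imwrite("pics/w3.png",f["img"][:,:,::-1])
E
```

```text
time_s: 5.55
tool_pos: [0.637, 0.1687, 0.1836]
tool_rot: [0.749, 0.663, -0.003, -0.005]
contact_force: [-1.2, -0.3, -1.3]
width: 0.015
time_s: 5.85
tool_pos: [0.6383, 0.1679, 0.1861]
tool_rot: [0.749, 0.662, -0.001, -0.005]
contact_force: [0.4, -0.2, -2.1]
width: 0.0146
at [0.6383 0.1679 0.1861] head 82.91 shift [-0.5  2.8 -3.9] turn [-0.0078 -0.0049 -0.0015] t 5.85 F [ 0.4 -0.2 -2.1] w 0.0146
```

View pics/w3.png

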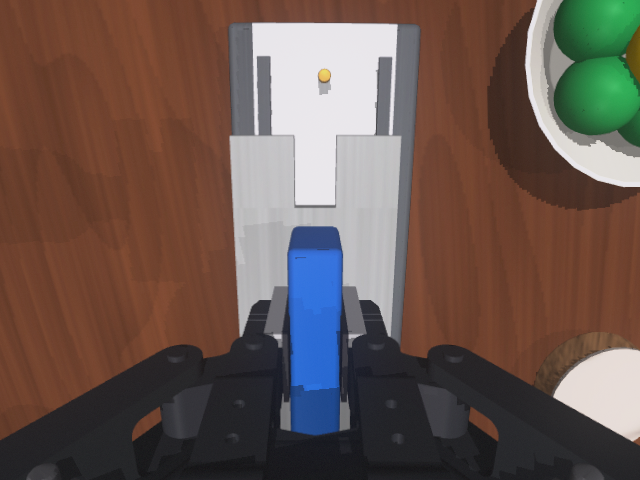

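The wrist view shows the brass pin at (324,75), the lips at about (264,95) and (384,95), and the held blade with its notch at x 295–336, y 135–206.

```bash
cat > m4.py <<'E'
from h import *
import sys
f=pickle.load(open("w3.pkl","rb")); h=cv2.cvtColor(f["img"],cv2.COLOR_RGB2HSV); g=cv2.cvtColor(f["img"],cv2.COLOR_RGB2GRAY)
tcp=np.array([.6383,.1679,.1861])
m=cv2.inRange(h,(12,120,100),(30,255,255)); m[:,:300]=0;m[:,350:]=0;m[100:]=0
c=max(cv2.findContours(m,cv2.RETR_EXTERNAL,cv2.CHAIN_APPROX_NONE)[0],key=cv2.contourArea); print("pin px",cv2.minEnclosingCircle(c)); pc=cv2.minEnclosingCircle(c)[0]
print("pin",plane(f,pc,.052),plane(f,pc,.054))
# lips inner edges: row-wise gradient, z=.045
for nm,a,b in [("L in",266,280),("R in",368,384)]:
    P=[]
    for y in range(62,130,3):
        d=np.abs(np.diff(g[y,a:b].astype(float))); P.append((a+(d*np.arange(len(d))).sum()/d.sum()+.5,y))
    W=plane(f,P,.045)[:,:2]; v=np.polyfit(W[:,1],W[:,0],1); print(nm,"heading",90-np.degrees(np.arctan(v[0])),"x at pin y",np.polyval(v,.2595),"fit rms",np.std(W[:,0]-np.polyval(v,W[:,1])))
P=[(295,135.5),(336,135.5),(336,206),(295,206),(230.5,136),(401,136)]
W=plane(f,P,tcp[2]-.0008)
h=np.radians(82.91); ux=np.array([np.cos(h),np.sin(h)]); uy=np.array([np.sin(h),-np.cos(h)])
print("blade pts in tool xy mm"); print(np.c_[(W[:,:2]-tcp[:2])@ux,(W[:,:2]-tcp[:2])@uy].round(4)*1000)
E
python3 m4.py
```

```text
pin px ((323.80767822265625, 75.07691955566406), 6.192884922027588)
pin [[0.65378563 0.25952153 0.052     ]] [[0.65374181 0.2593596  0.054     ]]
L in heading 82.29975212447646 x at pin y 0.6199805695231407 fit rms 0.000129148991250723
R in heading 82.7723656968715 x at pin y 0.687604957449595 fit rms 0.00020039208600584145
blade pts in tool xy mm
[[ 62.8  -6.9]
 [ 62.9   6.6]
 [ 39.2   6.9]
 [ 39.2  -7.1]
 [ 62.7 -28.1]
 [ 62.8  28. ]]
```

```bash
python3 - <<'E'
from h import *
plan([.6472,.2089,.09],82.5)
E
```

```text
at [0.6383 0.1681 0.1862] head 82.93 shift [41.1  4.5 96.4] turn [-0.0076 -0.005   0.0075] t 5.9 F [ 0.7  0.4 -1.9] w 0.015
```

```bash
python3 -m inch '41 4.5 20 -0.008 -0.005 0.0075 255;41 4.5 20 -0.008 -0.005 0.0075 255;41 4.5 60 -0.008 -0.005 0.0075 255;41 4.5 96 -0.008 -0.005 0.0075 255;41 4.5 96 -0.008 -0.005 0.0075 255;41 4.5 96 -0.008 -0.005 0.0075 255;41 4.5 96 -0.008 -0.005 0.0075 255'
python3 - <<'E'
from h import *
plan([.6472,.2089,.047],82.5)
E
```

```text
time_s: 6.6
tool_pos: [0.6489, 0.21, 0.0931]
tool_rot: [0.751, 0.66, 0.002, 0.001]
contact_force: [0.1, -0.3, -2.0]
width: 0.0149
at [0.6489 0.21   0.0931] head 82.56 shift [-1.3 -1.7 46.1] turn [ 0.004  -0.0013  0.0011] t 6.6 F [ 0.1 -0.3 -2. ] w 0.0149
```

```bash
python3 -m inch '-1.3 -1.7 27 0.004 -0.001 0.001 255;-1.3 -1.7 27 0.004 -0.001 0.001 255;-1.3 -1.7 27 0.004 -0.001 0.001 255;-1.3 -1.7 27 0.004 -0.001 0.001 255;-1.3 -1.7 27 0.004 -0.001 0.001 255'
python3 - <<'E'
from h import *
plan([.6472,.2089,.046],82.5)
f=grab("wrist"); pickle.dump(f,open("w4.pkl","wb")); cv2.imwrite("pics/w4.png",f["img"][:,:,::-1])
plan([.6472,.2089,.046],82.5)
E
```

```text
time_s: 7.1
tool_pos: [0.6463, 0.2091, 0.065]
tool_rot: [0.752, 0.66, -0.0, -0.0]
contact_force: [0.7, -0.3, -2.5]
width: 0.0151
at [0.6463 0.2091 0.065 ] head 82.52 shift [-0.1  0.9 19. ] turn [-0.0013  0.0001  0.0004] t 7.1 F [ 0.7 -0.3 -2.5] w 0.0151
at [0.6461 0.2091 0.0647] head 82.52 shift [-0.   1.1 18.7] turn [-0.0017  0.0002  0.0004] t 7.15 F [ 0.2  0.7 -2.7] w 0.0148
```

View pics/w4.png

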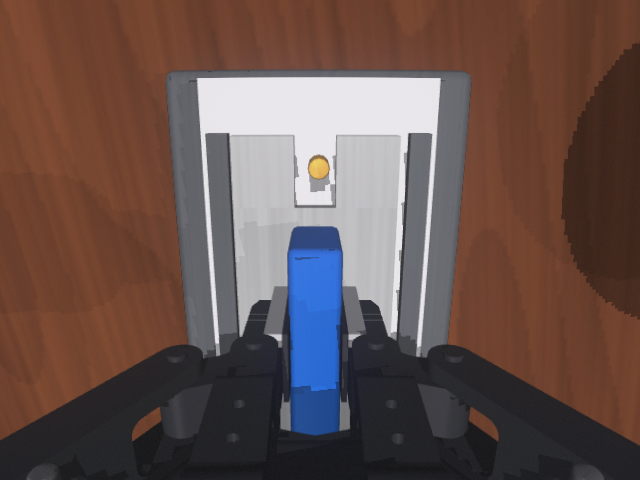

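The pin at (318,167) sits inside the notch outline (x 295–336, y 135–206), about 1 mm right of centre. I'll shift by that and lower.

```bash
python3 -m inch '0 1 0 0 0 0 255;0 1 8 0 0 0 255;0 1 14 0 0 0 255;0 1 17 0 0 0 255;0 1 18.5 0 0 0 255;0 1 19 0 0 0 255;0 1 19 0 0 0 255;0 1 19 0 0 0 255'
python3 - <<'E'
from h import *
plan([.6472,.2089,.046],82.5)
E
```

```text
time_s: 7.95
tool_pos: [0.6462, 0.2086, 0.0458]
tool_rot: [0.752, 0.66, -0.002, -0.001]
contact_force: [-6.3, -2.0, 10.9]
width: 0.0148
at [0.6462 0.2086 0.0458] head 82.53 shift [ 0.4  1.  -0.2] turn [-0.004   0.0012  0.0005] t 7.95 F [-6.3 -2.  10.9] w 0.0148
```

```bash
python3 -m inch '0 0 -1 0 0 0 100;0 0 -1 0 0 0 100;0 0 -1 0 0 0 100;0 0 -1 0 0 0 100;0 0 -30 0 0 0 100;0 0 -60 0 0 0 100;0 0 -110 0 0 0 100;0 0 -150 0 0 0 0;0 0 -150 0 0 0 0;0 0 -150 0 0 0 0;0 0 -150 0 0 0 0'
python3 - <<'E'
from h import *
plan([.6472,.2089,.2],82.5)
for n in ["wrist","scene","side"]:
  f=grab(n); pickle.dump(f,open(n+"5.pkl","wb")); cv2.imwrite(f"pics/{n}5.png",f["img"][:,:,::-1])
  if n=="wrist":o=cv2.resize(f["img"],(400,300))
  if n=="scene":b=f["img"][210:320,340:500]
  if n=="side":d=f["img"][225:375,155:300]
O=np.zeros((600,800,3),np.uint8);O[:300,:400]=o;O[300:575,:400]=cv2.resize(b,(400,275),interpolation=2);O[:400,405:792]=cv2.resize(d,(387,400),interpolation=2)
cv2.imwrite("pics/c5.png",O[:,:,::-1])
E
```

```text
time_s: 9.05
tool_pos: [0.6458, 0.2086, 0.1923]
tool_rot: [0.752, 0.659, -0.003, -0.002]
contact_force: [-0.7, -0.1, -0.5]
width: 0.0855
at [0.6458 0.2086 0.1923] head 82.52 shift [ 0.5  1.3 -7.7] turn [-0.0064  0.0019  0.0004] t 9.05 F [-0.7 -0.1 -0.5] w 0.0855
```

View pics/c5.png

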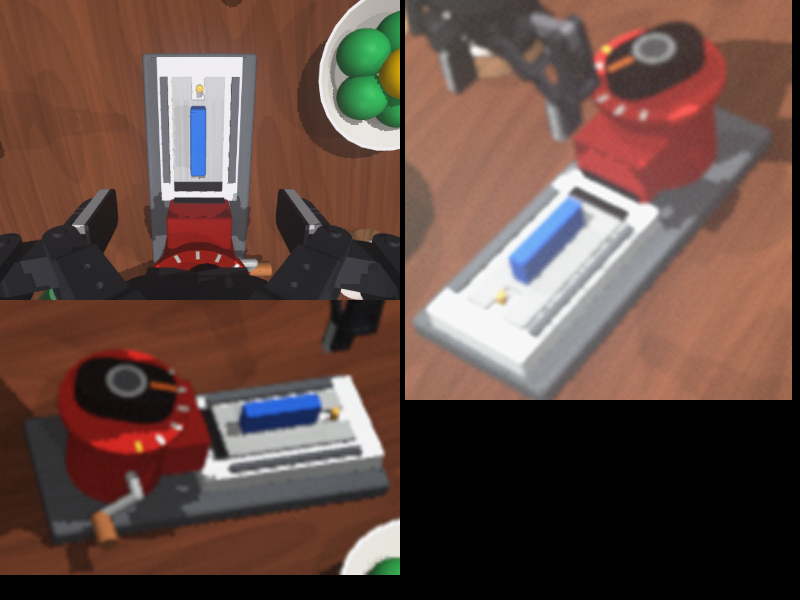

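Blade lies flat in the bed. The pin (wrist inset (200,90)) is in the notch, and the black edge faces the drum at (199,186). The next step is to look down on the ring.

```bash
python3 -m inch '-238 0 -60 -0.006 0.002 0 0;-238 0 -60 -0.006 0.002 0 0;-238 0 -60 -0.006 0.002 0 0;-238 0 -60 -0.006 0.002 0 0;-238 0 -60 -0.006 0.002 0 0;-238 0 -60 -0.006 0.002 0 0;-238 0 -60 -0.006 0.002 0 0;-238 0 -60 -0.006 0.002 0 0;-238 0 -60 -0.006 0.002 0 0'
cat > m6.py <<'E'
from h import *
import sys
n=sys.argv[1]
plan([.6273,.0581,.2],82.5)
f=grab("wrist"); pickle.dump(f,open(n+".pkl","wb")); cv2.imwrite(f"pics/{n}.png",f["img"][:,:,::-1])
h=cv2.cvtColor(f["img"],cv2.COLOR_RGB2HSV); C=np.array([.6273,.0581])
def cs(nm,lo,hi,z,rmin,rmax,amin=8):
    m=cv2.inRange(h,lo,hi); k,l,st,c=cv2.connectedComponentsWithStats(m)
    for i in range(1,k):
        if st[i][4]<amin: continue
        W=plane(f,c[i],z)[0,:2]-C; d=np.hypot(*W)
        if rmin<d<rmax: print(nm,c[i].round(1),st[i][4],"r",d.round(4),"a",((np.arctan2(W[1],W[0])+np.radians(7.5)+np.pi)%(2*np.pi)-np.pi).round(3))
cs("pointer",(5,150,130),(18,255,255),.141,.015,.05)
cs("yellow",(20,120,120),(32,255,255),.115,.035,.06)
cs("white",(0,0,140),(180,70,255),.115,.04,.058)
# ring disc
cs("disc",(0,0,90),(180,50,200),.142,0,.02,60)
E
python3 m6.py w6
```

```text
time_s: 10.1
tool_pos: [0.6156, -0.0256, 0.2532]
tool_rot: [0.751, 0.66, 0.001, -0.0]
contact_force: [0.6, 1.0, 0.0]
width: 0.0856
at [ 0.6156 -0.0256  0.2532] head 82.63 shift [84.4  0.8 53.3] turn [ 0.0002 -0.0014  0.0022] t 10.1 F [0.6 1.  0. ] w 0.0856
pointer [348.6  17.1] 11 r 0.0405 a 1.131
yellow [338.3  31.1] 349 r 0.0362 a 1.204
yellow [398.  89.] 101 r 0.0508 a 0.003
white [281.6   8.6] 101 r 0.051 a 1.999
white [314.5   4. ] 54 r 0.0491 a 1.601
white [348.2   5.5] 81 r 0.0518 a 1.201
white [393.   55.4] 95 r 0.0509 a 0.405
white [404.6 112.1] 341 r 0.0573 a -0.243
disc [319.9  52.1] 444 r 0.0183 a 1.484
disc [316.8  85.8] 1475 r 0.0002 a 1.851
```

View pics/w6.png

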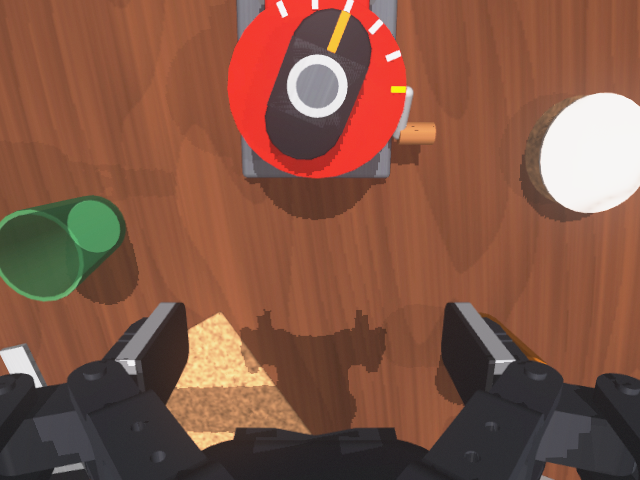

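The ring is centred at (317,86), and its pointer reads a = 1.204, at the third white mark. Yellow is at a = 0.003, so the frame is consistent.

```bash
python3 -m inch '84.4 0.8 40 0 -0.001 0.368 0;84.4 0.8 40 0 -0.001 0.368 0;84.4 0.8 80 0 -0.001 0.368 0;84.4 0.8 80 0 -0.001 0.368 0;84.4 0.8 80 0 -0.001 0.368 0;84.4 0.8 80 0 -0.001 0.368 0;84.4 0.8 80 0 -0.001 0.368 0'
python3 - <<'E'
from h import *
plan([.6273,.0581,.116],61.5)
E
```

```text
time_s: 10.85
tool_pos: [0.6293, 0.0558, 0.177]
tool_rot: [0.86, 0.511, 0.002, 0.002]
contact_force: [0.9, -0.3, -0.1]
width: 0.0853
at [0.6293 0.0558 0.177 ] head 61.44 shift [ 0.9 -3.2 61. ] turn [ 0.0052 -0.0023 -0.001 ] t 10.85 F [ 0.9 -0.3 -0.1] w 0.0853
```

```bash
python3 -m inch '1 -3 30 0.005 -0.002 0 0;1 -3 30 0.005 -0.002 0 0;1 -3 50 0.005 -0.002 0 0;1 -3 50 0.005 -0.002 0 0;1 -3 50 0.005 -0.002 0 0'
python3 - <<'E'
from h import *
plan([.6273,.0581,.116],61.5)
E
```

```text
time_s: 11.35
tool_pos: [0.6261, 0.0584, 0.1255]
tool_rot: [0.86, 0.511, -0.001, -0.001]
contact_force: [-0.5, -0.7, 0.7]
width: 0.0852
at [0.6261 0.0584 0.1255] head 61.42 shift [0.3 1.3 9.5] turn [-0.003   0.0012 -0.0013] t 11.35 F [-0.5 -0.7  0.7] w 0.0852
```

```bash
python3 -m inch '0.3 1 8 0 0 0 0;0.3 1 8 0 0 0 0;0.3 1 8 0 0 0 0;0.3 1 8 0 0 0 255;0.3 1 8 0 0 0 255;0.3 1 8 0 0 0 255;0.3 1 8 0 0 0 255;0.3 1 8 0 0 0 255;0.3 1 8 0 0 0 255;0.3 1 8 0 0 0 255'
python3 - <<'E'
from h import *
plan([.6273,.0581,.116],61.5); print(r.observe()["torque"])
E
```

```text
time_s: 12.35
tool_pos: [0.6282, 0.0582, 0.1174]
tool_rot: [0.86, 0.511, -0.0, 0.0]
contact_force: [4.7, -1.7, 1.6]
width: 0.0449
at [0.6282 0.0582 0.1174] head 61.43 shift [-0.5 -0.8  1.4] turn [-0.0002  0.0003 -0.0012] t 12.35 F [ 4.7 -1.7  1.6] w 0.0449
[-0.29337544 -0.68354205  0.04328905]
```

```bash
python3 -m inch '0 0 0 0 0 1.13 255;0 0 0 0 0 1.13 255;0 0 0 0 0 1.13 255;0 0 0 0 0 1.13 255;0 0 0 0 0 1.13 255;0 0 0 0 0 1.13 255;0 0 0 0 0 1.13 255;0 0 0 0 0 1.13 255;0 0 0 0 0 1.13 255;0 0 0 0 0 1.13 255'
cat > st.py <<'E'
from h import *
plan([.6273,.0581,.116],-7.5); print(r.observe()["torque"].round(3))
E
python3 st.py
```

```text
time_s: 13.35
tool_pos: [0.629, 0.0569, 0.1175]
tool_rot: [1.0, -0.029, 0.001, 0.001]
contact_force: [8.0, -6.6, -0.2]
width: 0.0448
at [0.629  0.0569 0.1175] head -3.36 shift [-1.7 -1.1  1.5] turn [ 0.0015 -0.0015  0.0722] t 13.35 F [ 8.  -6.6 -0.2] w 0.0448
[-0.774 -1.225 -0.056]
```

Now creep clockwise until the torque and heading show the stop.

```bash
python3 -m inch '0 0 0 0 0 0.05 255;0 0 0 0 0 0.05 255;0 0 0 0 0 0.05 255'; python3 st.py
python3 -m inch '0 0 0 0 0 0.03 255;0 0 0 0 0 0.03 255;0 0 0 0 0 0.03 255'; python3 st.py
python3 -m inch '0 0 0 0 0 0.03 255;0 0 0 0 0 0.03 255;0 0 0 0 0 0.03 255'; python3 st.py
```

```text
time_s: 13.65
tool_pos: [0.629, 0.0568, 0.1175]
tool_rot: [0.999, -0.054, 0.001, 0.001]
contact_force: [7.8, -6.7, -0.4]
width: 0.045
at [0.629  0.0568 0.1175] head -6.23 shift [-1.8 -1.1  1.5] turn [ 0.0016 -0.0016  0.0222] t 13.65 F [ 7.8 -6.7 -0.4] w 0.045
[-0.809 -1.186 -0.053]
time_s: 13.95
tool_pos: [0.629, 0.0568, 0.1175]
tool_rot: [0.998, -0.068, 0.001, 0.001]
contact_force: [7.6, -7.0, 0.2]
width: 0.0449
at [0.629  0.0568 0.1175] head -7.83 shift [-1.8 -1.1  1.5] turn [ 0.0022 -0.0017 -0.0057] t 13.95 F [ 7.6 -7.   0.2] w 0.0449
[-0.803 -1.171  0.862]
time_s: 14.25
tool_pos: [0.6287, 0.0568, 0.1175]
tool_rot: [0.997, -0.082, 0.0, 0.002]
contact_force: [6.5, -8.0, 1.0]
width: 0.0449
at [0.6287 0.0568 0.1175] head -9.37 shift [-1.6 -1.   1.5] turn [ 0.0031 -0.0012 -0.0327] t 14.25 F [ 6.5 -8.   1. ] w 0.0449
[-0.852 -0.943  2.169]
```

Torque rose from about 0 to 2.2 N m near heading −7°, so the ring is at its stop. Now back off to about 0.8 rad, i.e. heading ≈ 38.6°.

```bash
python3 -m inch '0 0 0 0 0 -0.84 255;0 0 0 0 0 -0.84 255;0 0 0 0 0 -0.84 255;0 0 0 0 0 -0.84 255;0 0 0 0 0 -0.84 255;0 0 0 0 0 -0.84 255;0 0 0 0 0 -0.84 255;0 0 0 0 0 -0.84 255;0 0 0 0 0 -0.84 255'; python3 st.py
python3 -m inch '0 0 0 0 0 0 60;0 0 0 0 0 0 60;0 0 0 0 0 0 0;0 0 0 0 0 0 0;0 0 -50 0 0 0 0;0 0 -100 0 0 0 0;-80 0 -140 0 0 0 0;-80 0 -140 0 0 0 0;-80 0 -140 0 0 0 0;-80 0 -140 0 0 0 0;-80 0 -140 0 0 0 0;-80 0 -140 0 0 0 0'
python3 m6.py w7
```

```text
time_s: 15.15
tool_pos: [0.6284, 0.0576, 0.1175]
tool_rot: [0.944, 0.33, -0.0, 0.0]
contact_force: [6.5, -3.8, 2.4]
width: 0.0447
at [0.6284 0.0576 0.1175] head 38.52 shift [-0.5 -1.   1.5] turn [1.000e-03 3.000e-04 8.031e-01] t 15.15 F [ 6.5 -3.8  2.4] w 0.0447
[-0.596 -0.714  0.112]
time_s: 16.35
tool_pos: [0.5647, 0.0094, 0.2553]
tool_rot: [0.944, 0.33, -0.002, -0.001]
contact_force: [-0.2, 0.4, 0.0]
width: 0.0855
at [0.5647 0.0094 0.2553] head 38.57 shift [79.5  1.2 54.9] turn [-0.0054  0.002  -0.7668] t 16.35 F [-0.2  0.4  0. ] w 0.0855
yellow [319.  35.] 385 r 0.0355 a 0.807
yellow [379.1  35.3] 113 r 0.051 a 0.003
white [319.5   6.5] 84 r 0.0517 a 0.801
white [286.7  14.8] 118 r 0.051 a 1.2
white [352.2  15. ] 118 r 0.051 a 0.403
white [397.4  44.9] 281 r 0.0566 a -0.209
white [259.7  34.8] 107 r 0.051 a 1.597
white [242.5  64. ] 103 r 0.0511 a 1.998
disc [335.6  61.8] 364 r 0.0194 a 0.316
```

View pics/w7.png

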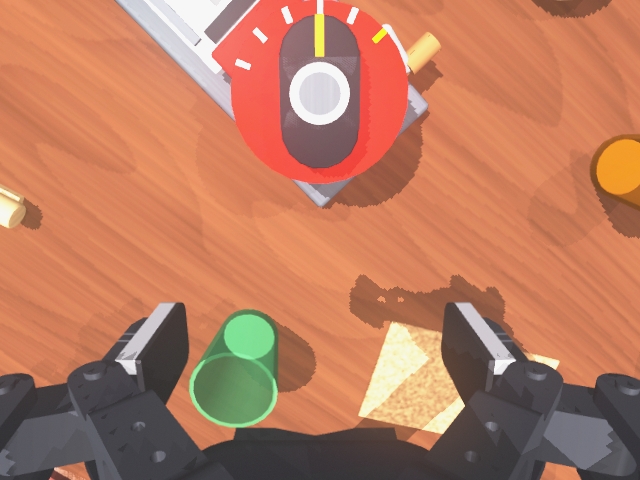

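The pointer (320,35) is exactly on the second white mark (320,6): 0.807 against 0.801 rad. Last, check that the blade is still in place.

```bash
python3 - <<'E'
from h import *
for n in ["scene","side"]:
    f=grab(n); a=pickle.load(open(n+"5.pkl","rb")) 
    z=pickle.load(open(n+"0.pkl","rb"))
    h=[cv2.inRange(cv2.cvtColor(g["img"],cv2.COLOR_RGB2HSV),(100,110,110),(125,255,255)) for g in (a,f)]
    for m in h:
        for k in cv2.findContours(m,cv2.RETR_EXTERNAL,cv2.CHAIN_APPROX_NONE)[0]:
            if 60<cv2.contourArea(k)<3000:
                q=cv2.minAreaRect((plane(f,k[:,0],.073)[:,:2]*1000).astype(np.float32)); print(n,np.round(q[0],1),np.round(q[1],1),round(q[2],1))
    if n=="scene": S=f["img"]
    else: D=f["img"]
    d=np.abs(f["img"].astype(int)-z["img"]).max(2)
    B={"scene":dict(ta=(303,183,333,225),tb=(272,325,310,372),mud=(402,157,464,190)),"side":dict(tb=(241,176,270,215),mud=(300,372,337,465))}[n]
    for k,(x0,y0,x1,y1) in B.items(): print(n,k,"changed px frac",(d[y0:y1,x0:x1]>40).mean().round(3))
o=np.zeros((600,800,3),np.uint8);o[:300,:400]=cv2.resize(S,(400,300),interpolation=3);o[:300,400:]=cv2.resize(D,(400,300),interpolation=3)
o[300:,:400]=cv2.resize(S[210:330,340:500],(400,300),interpolation=2);o[300:,400:]=cv2.resize(D[260:380,145:305],(400,300),interpolation=2)
cv2.imwrite("pics/fin.png",o[:,:,::-1])
E
```

```text
scene [647.5 205.8] [69.9 16.5] 82.4
scene [ 291.1 -243.3] [25.2 93.6] 6.7
scene [-303.7  422.4] [146.3 186. ] 72.3
scene [647.5 205.8] [69.9 16.5] 82.4
scene [ 290.9 -242.8] [18.2 92.6] 6.9
scene [-283.3  583.2] [101.7 135.1] 76.7
scene ta changed px frac 0.0
scene tb changed px frac 0.0
scene mud changed px frac 0.0
side [641.4 214.1] [78.2 21.9] 88.5
side [ 256.7 -189.8] [ 20.3 125. ] 7.4
side [642.3 213.8] [79.1 22. ] 89.7
side [ 256.6 -188.6] [ 19.6 122.4] 7.0
side tb changed px frac 0.0
side mud changed px frac 0.0
```

View pics/fin.png

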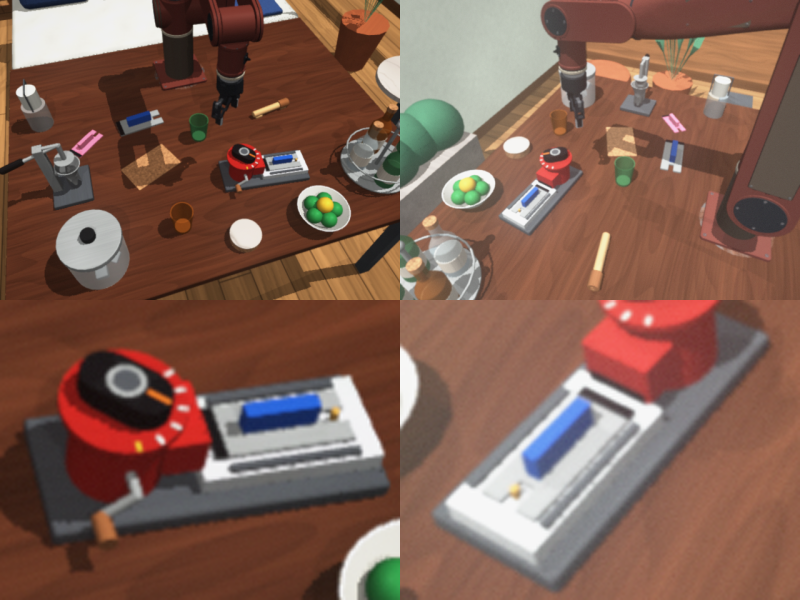

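The blade is seated, the pointer is at the second mark, nothing else moved, and the gripper is clear.

```bash
python3 -c "
from plant import r
print(r.close_job())"
```

```text
the job is handed in; nothing more can be done
None
```

The blade is seated in the shaver and the gap ring is backed off two clicks. I handed the job in after about 16.5 s of robot time.

- **Blade:** I took the smaller blue-ribbed blade off the cork mat by its rib and laid it in the bed. The last scene picture shows it flat, with the pin in the notch and the cutting edge towards the drum. Its centre is at (647.5, 205.8) mm, about 1 mm from the computed seat. It did not move while the ring was turned.
- **Ring:** I turned it clockwise from 1.20 rad until it hit the stop. The torque jumped from about 0 to 2.2 N m within about 1° of the yellow mark. I then backed it off; the pointer reads 0.807 rad, against 0.801 for the second white mark and the 0.8 asked for.
- **Other objects:** the scene picture shows no changed pixels at either tumbler or the muddler. The gripper was open and clear of everything.
- **Disagreement:** the side camera's rib position differs by 5–8 mm, because its outline also takes in the rib's side face. I trusted the scene and wrist views, and no other check disagreed.

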